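# Seat a small canvas in its jig and snap the toggle clamp over

## Task

Push the small canvas along the channel of the plywood jig until it is fully home against the end stop, then flip the lever of the toggle clamp over past its centre so that it snaps down and its rubber pad holds the canvas. Do it by pushing with the fingertips: do not lift the canvas, leave the lever alone until the canvas is home, and do not disturb the loose things round about.

Things in the scene. Friction and masses are not known exactly. Their poses are not given: they have to be found in the camera images.
- jig: Fixed plywood board, 240 (x) x 136 (y) x 12 mm; a wing at -y carries the clamp. Two wooden rails (12 wide, 10 high, inner faces y = -53 and +53, x = -85 to +96 mm) make a 106 mm channel along x; a wooden end stop (14 high, face at x = +96 mm) closes its +x end; the -x end, towards the robot, is open. Origin: underside, mid-length on the channel's centre line; x towards the stop, z up.
- canvas: Loose small stretched canvas, flat block 100 x 100 x 16 mm, about 60 g, lying in the channel on the board (top 28 mm above the worktop), 3 mm play at either rail. Starts 40 to 75 mm short of the end stop and slides freely. Origin: centre of its underside; x along the channel. Fully home, its origin is at x = +46 mm of the jig.
- clamp: Fixed foot of the steel toggle clamp, 46 x 44 mm plate with two cheeks, on the jig's wing outside the -y rail, 88 mm from the channel's centre line, at 45 to 65 mm in the jig's x. Origin: on the board (12 mm above the worktop) straight below the lever's pivot; axes parallel to the jig's.
- lever_pivot (a point): Middle of the lever's pivot pin, 38 mm above the board (50 mm above the worktop). The pin lies along the clamp's x (along the channel).
- lever_end (a point): Tip of the lever: centre of the free end of its black round grip, 112 mm from the pivot. Lever: steel bar 14 mm wide (x) and 8 mm thick, the last 44 mm a black grip 17 mm in diameter. Open, it leans outward (to the clamp's -y) with its tip 63 mm outside and 93 mm above the pivot.
- clamp_lever (a joint): Lever angle, rad: 0 = open (leaning 34 degrees outward, its start); grows as it swings over the channel, to the clamp's +y; 0.59 = upright. A spring drives it away from its centre at about 0.67 (it may balance there): below 0.6 it falls back open, beyond about 0.8 it snaps down by itself within 1 s. About 2.17 = closed, level, pad on canvas; end of travel 2.26. Needs up to 4 N at the grip.
- clamp_pad: Round rubber pad, 20 mm in diameter, on a stem on the lever, 60 mm from the pivot; closed, it faces down and presses on the canvas with about 5 N. It swivels a few degrees. Origin: centre of the pad's back, 6 mm from its face.
- glue_stick: Loose glue stick standing upright, 27 x 27 x 94 mm; bystander. Origin: centre of its underside.
- jar_teal: Loose screw-lid acrylic jar with a teal lid, 62 x 62 x 72 mm; bystander. Origin: centre of its underside.
- tube_ochre: Loose paint tube lying flat, 132 x 42 x 33 mm; bystander. Origin: centre of its underside, x along its length.
- eraser: Loose eraser in a card sleeve, 48 x 22 x 12 mm; bystander. Origin: centre of its underside.

How it is judged:
By the outcome, as a careful person would: the job done as asked, in the order asked, and still so for the second after the job is handed in, with the robot touching nothing.
It also fails if it takes over 38 s, if anything falls off the work surface, if the arm or the gripper's body presses on something with over 40 N, if the wrist force passes 120 N, or if a joint passes its speed limit or range.

## Robot

A 7-joint arm with a two-finger parallel gripper is mounted at the origin on a cart in front of the work surface, level with it; the furniture and walls round the work are solid. World frame = base frame: x ahead of the robot, y to its left, z up, the work surface at z = 0. Lengths are in m, angles in degrees, forces in N, time in s.
With the tool pointing down it reaches from about 0.425 to 0.875 m from the base axis. Payload 4.7 kg.
Tool frame: the origin (TCP) lies on the centre line of the jaws, within the pads' length; the fingertips stand 8 mm ahead of it and the grasp point (between the pads) lies 11 mm behind it; z points along the fingers, y is the direction in which the jaws open and shut (so a half turn about z gives the same grasp; the last joint's range is limited). The gripper opens to 87 mm and grips with 3 to 60 N. Pads are 19 mm wide; open, the fingers measure 117 mm over their backs; the gripper's body (75 mm by 190 mm) begins 51 mm behind the grasp point.
Start: joints at [-73.218, 18.392, -4.016, 83.108, 1.295, 78.541, -3.26], TCP at [0.179, 0.625, 0.231] pointing down, gripper open.
Joint ranges: [-163.93, 163.93], [-17.29, 119.83], [-79.2, 71.16], [3.27, 140.29], [-89.18, 269.18], [5.43, 117.66], [-154.24, 154.24]. Speed limits (degrees/s): [147.25, 147.25, 180, 180, 180, 180, 180].

## Interface

Orientations are given as [roll, pitch, yaw] about the fixed x, y, z axes, in that order (R = Rz(yaw) Ry(pitch) Rx(roll)).
In Python, from cell import env gives the robot as it stands. The module is installed in compiled form; this text tells all that it offers.
- The arm moves only by the tool move_arm, never from a script. Its argument "steps" is a list of rows, each a list of 2 entries, a list of its own where there are three numbers: the shift along the tool's x, y, z in m, then the turn about the tool's z in rad. A call has 1 to 20 rows; each row is the pose to reach, as a shift and turn from the pose commanded when the call began, along the tool's axes at that moment; what a row does not reach only later rows make up. A row lasts 1/8 s, in which the tool goes at most 62.5 mm and 10.7 degrees, less where a joint would pass 70% of its speed; a pose out of reach is approached as far as the arm can. A call with a gripper value outside its range is refused whole. "hand" is the closure, from -1 (fully open) to 1 (shut), set as the call begins (left out, the last holds). The fingers move at their own pace and stop on an object; "squeeze" is the grip in N (left out, the last holds). Time passes only in rows, so rows that repeat a pose let the fingers close. It gives the time, the measured TCP pose, the force and the opening at its end, in the units of the state.
- env.get_obs(): the state, without advancing time (a new reading comes with each control period).
- env.read_camera(name): name is "scene" or "top" or "wrist"; returns (picture, depth): 400x640x3 uint8, red, green, blue; 400x640 float32, m along the optical axis (not along the pixel's ray), 0 where there is no reading.
- env.calibration(name): a dict with "intrinsics" (3x3 intrinsics, pixels), "position" and "orientation" of the camera in the world; the wrist camera has in their place "mount" (4x4, takes a point from camera to tool coordinates, whose origin is the TCP and whose axes are the flange's). Camera axes: x right, y up, looking along -z (the intrinsics and any distortion apply to the point x, -y, -z); pixel columns grow to the right and rows downward; lengths in m; the calibration is good to about 2 mm. A picture is of the moment at which its call begins: read the wrist's pose just before it. calibration takes no time and is no camera call.
- env.sign_off(): hands the job in, once; it reports no verdict.
Trained networks look in the newest picture that a camera, given by its name, has taken for a name from the list of things; names that differ only in an ending like _2 or _b are one class to them, and where a whole thing is asked for, a point or a joint stands for the part that bears it (a point fixed in the world has none). Each returns a list of dicts, best first, with "conf" (0 to 1); they miss things now and then, are a little off and sometimes report something else, mostly with a low value. They report only what shows in the picture. A call takes as long as a camera call.
- env.cut_out(camera, query): "region" (400x640 bool, what is visible of it) and "uv" ([column, row] in pixels, amid what is visible of it).
The state is a dict: "time_s": time; "qpos": joint angles; "joint_velocities": joint speeds; "effort": joint torques, N m; "tool_pos": TCP position; "tool_rot": TCP orientation; "force": force on the tool from outside, world axes, zero at the start; "wrist_torque": the same for the moment, N m; "grip_width": finger opening in m.
Only numpy, scipy, OpenCV 4.12 (cv2) and the standard library are available. Lean on these libraries where they do the work, as an engineer would, in place of code of your own. Each camera call takes 0.05 s, during which the arm holds its last target. There are 200 camera calls.

## Working session

There is one attempt and no reset: what is moved stays moved. The work goes in short steps, Python scripts to look and compute and a tool call to move; the robot and the scene stay as the last step left them, time stands still between calls to the robot, and variables do not carry over. Pictures are saved under pics/ and viewed, about 8 in all and at most 12, crops included, and the job is handed in when it is done.

Besides the shell and the picture viewer there is one more tool, called after "Emit:" in YAML: its name, and indented under it one key for each argument. move_arm: Moves the arm, as the interface text tells. Its arguments: {"type":"object","properties":{"steps":{"type":"array"},"hand":{"type":"number"},"squeeze":{"type":"number"}},"required":["steps"]}

```bash
mkdir -p pics
cat > h.py <<'E'
import numpy as np, cv2
from scipy.spatial.transform import Rotation as R
from cell import env
def cam(name):
    c=env.calibration(name); return c
def pts(name,depth,c=None):
    c=c or env.calibration(name); K=np.array(c["intrinsics"])
    v,u=np.mgrid[0:400,0:640]
    x=(u-K[0,2])/K[0,0]; y=(v-K[1,2])/K[1,1]
    P=np.stack([x*depth,-y*depth,-depth],-1)
    o=np.array(c["orientation"]); M=o if o.shape==(3,3) else R.from_euler('xyz',o,degrees=True).as_matrix()
    W=P@M.T+np.array(c["position"]); W[depth==0]=np.nan
    return W
E
python3 - <<'E'
from h import *
print(env.get_obs()); 
for n in("top","scene"):
    c=env.calibration(n);print(c)
    im,d=env.read_camera(n); cv2.imwrite(f"pics/{n}0.png",im[...,::-1]); np.save(f"{n}.npy",d)
    W=pts(n,d)
    for q in("jig","canvas","clamp","clamp_lever","clamp_pad","glue_stick","jar_teal","tube_ochre","eraser"):
        for r in env.cut_out(n,q)[:2]:
            if r["conf"]<.3: continue
            p=W[r["region"]]; p=p[~np.isnan(p[:,0])]
            print(n,q,round(r["conf"],2),np.round(r["uv"]),len(p),np.percentile(p,[2,50,98],axis=0).round(3).tolist() if len(p) else 0)
E
```

```text
{'time_s': 0.0, 'qpos': array([-73.21953086,  18.43739489,  -4.01540308,  83.17465702,
         1.29482456,  78.53868528,  -3.26041097]), 'joint_velocities': array([-0.03327346,  0.08575271, -0.02897887,  0.00819541, -0.02139569,
       -0.06258817, -0.0032129 ]), 'effort': array([ 7.67241709e-04, -4.91303480e+01, -4.03702743e-01, -3.12533391e+01,
       -6.41333009e-02,  4.36990173e-02,  1.80750803e-04]), 'tool_pos': array([0.17876931, 0.62438864, 0.22948247]), 'tool_rot': array([-1.79894492e+02,  5.52423768e-03,  1.64028712e+02]), 'force': array([ 0.22711741,  0.48772059, -0.19855342]), 'wrist_torque': array([0.09890368, 0.05564481, 0.04232738]), 'grip_width': 0.08726304012596645}
{'intrinsics': array([[465.99109829,   0.        , 323.89210985],
       [  0.        , 465.99109829, 196.38440253],
       [  0.        ,   0.        ,   1.        ]]), 'position': array([0.27809342, 0.24707498, 1.56144582]), 'orientation': array([  9.65297844,  -0.72231218, -89.34416578])}
top jig 0.73 [294. 181.] 2281 [[0.427, 0.238, 0.005], [0.583, 0.327, 0.013], [0.677, 0.427, 0.029]]
top canvas 0.78
[... 1364 characters left out ...]
22, 0.001], [0.63, 0.271, 0.04], [0.764, 0.375, 0.145]]
scene clamp_lever 0.56 [341. 183.] 103 [[0.619, 0.216, 0.056], [0.631, 0.239, 0.12], [0.645, 0.274, 0.146]]
scene clamp_pad 0.48 [306. 209.] 1691 [[0.423, 0.234, 0.007], [0.561, 0.307, 0.016], [0.677, 0.424, 0.03]]
scene glue_stick 0.78 [357. 244.] 260 [[0.519, 0.036, 0.008], [0.525, 0.043, 0.06], [0.54, 0.059, 0.099]]
scene jar_teal 0.64 [350. 292.] 808 [[0.382, -0.094, 0.008], [0.401, -0.074, 0.068], [0.437, -0.037, 0.077]]
scene tube_ochre 0.67 [241. 177.] 248 [[0.411, 0.556, 0.007], [0.463, 0.566, 0.023], [0.533, 0.588, 0.036]]
scene eraser 0.55 [387. 304.] 154 [[0.463, -0.131, 0.005], [0.485, -0.121, 0.014], [0.508, -0.107, 0.018]]
```

View pics/top0.png

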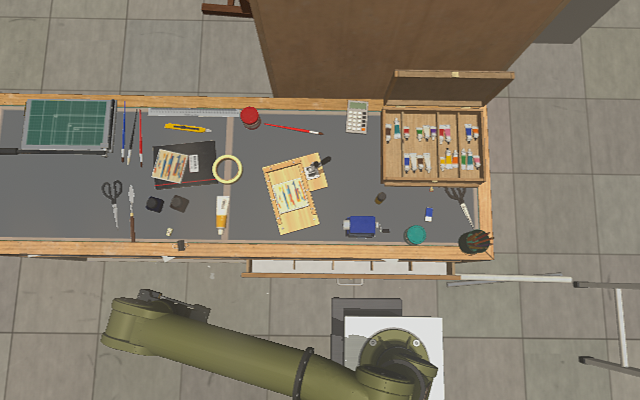

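View pics/scene0.png

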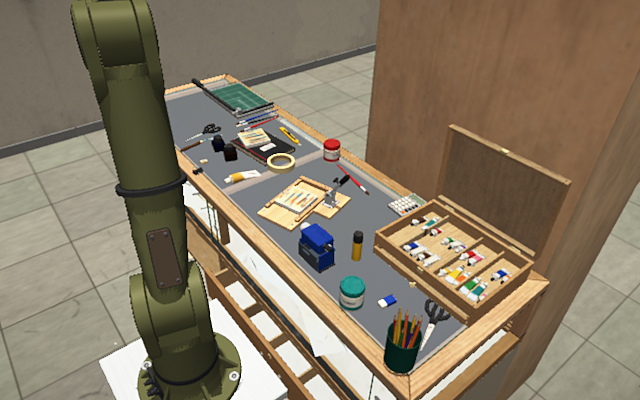

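The top view shows the jig at about (294,195) with its axis tilted slightly left, the clamp at (318,168) with its lever leaning right, and the glue stick at (380,197). The scene view shows the same layout, plus a blue bottle at (318,248). Next I'll fit the jig pose.

Run:
```python
from h import *
print(env.calibration("wrist"))
for n in("top","scene"):
    W=pts(n,np.load(n+".npy"))
    env.read_camera(n)
    for q in("jig","canvas"):
        r=env.cut_out(n,q)
        if not r: continue
        p=W[r[0]["region"]]; p=p[~np.isnan(p[:,0])]
        if q=="canvas": p=p[p[:,2]>.022]
        print(n,q,cv2.minAreaRect((p[:,:2]*1000).astype(np.float32)))
W=pts("top",np.load("top.npy"))
# max heights on 5cm grid
ok=~np.isnan(W[...,0]);P=W[ok]
for x in np.arange(.3,.9,.05):
    print(round(x,2),[int(1000*np.max(P[(abs(P[:,0]-x)<.025)&(abs(P[:,1]-y)<.025)][:,2],initial=-1)) for y in np.arange(.5,-.11,-.05)])
```

```text
{'intrinsics': array([[296.18674866,   0.        , 318.39701498],
       [  0.        , 296.18674866, 199.78475174],
       [  0.        ,   0.        ,   1.        ]]), 'mount': array([[ 2.53672527e-04,  9.56645535e-01,  2.91254623e-01,
         7.99243524e-02],
       [ 9.99999799e-01, -4.12030476e-04,  4.82377371e-04,
         3.43580403e-04],
       [ 5.81469939e-04,  2.91254442e-01, -9.56645447e-01,
        -1.54478074e-01],
       [ 0.00000000e+00,  0.00000000e+00,  0.00000000e+00,
         1.00000000e+00]])}
top jig ((555.5380859375, 316.87353515625), (246.80894470214844, 203.1111602783203), 15.715139389038086)
top canvas ((541.2718505859375, 345.9297180175781), (100.71337890625, 99.64997100830078), 17.096946716308594)
scene jig ((560.4485473632812, 329.0626220703125), (266.4940185546875, 218.68289184570312), 17.038742065429688)
scene canvas ((544.8536987304688, 349.2743835449219), (114.86774444580078, 102.72884368896484), 17.570537567138672)
0.3 [-289, -291, -289, -289, -290, -286, -286, -289, -287, -284, -289, -174, -291]
0.35 [9, 7, 13, 10, 10, 9, 10, 7, 7, 11, 8, 8, 10]
0.4 [8, 8, 12, 22, 10, 12, 9, 107, 106, 122, 9, 80, 79]
0.45 [9, 9, 28, 20, 24, 19, 10, 107, 106, 106, 8, 77, 75]
0.5 [12, 7, 36, 40, 36, 31, 8, 9, 8, 99, 10, 9, 20]
0.55 [10, 8, 37, 40, 36, 22, 12, 8, 7, 99, 10, 8, 21]
0.6 [31, 32, 34, 34, 62, 120, 16, 8, 13, 81, 79, 80, 80]
0.65 [33, 30, 33, 35, 62, 142, 147, 8, 9, 80, 43, 63, 58]
0.7 [12, 9, 12, 8, 20, 19, 13, 8, 9, 77, 53, 63, 46]
0.75 [74, 9, 11, 10, 17, 17, 10, 21, 18, 80, 61, 63, 60]
0.8 [79, 78, 11, 15, 9, 8, 8, 22, 23, 80, 59, 67, 45]
0.85 [78, 73, 10, 12, 11, 9, 9, 22, 23, 335, 333, 334, 335]
0.9 [7, 8, 561, 562, 564, 566, 567, 567, 570, 572, 573, 574, 575]
```

Emit:
move_arm:
  steps:
    - [[-0.04,-0.018,-0.004],-0.06]
    - [[-0.09,-0.04,-0.01],-0.13]
    - [[-0.14,-0.063,-0.015],-0.2]
    - [[-0.19,-0.086,-0.02],-0.27]
    - [[-0.24,-0.109,-0.02],-0.34]
    - [[-0.29,-0.131,-0.02],-0.41]
    - [[-0.34,-0.154,-0.02],-0.48]
    - [[-0.38,-0.172,-0.02],-0.54]
    - [[-0.407,-0.184,-0.02],-0.576]
    - [[-0.407,-0.184,-0.02],-0.576]
    - [[-0.407,-0.184,-0.02],-0.576]
  hand: -0.15

```text
time_s: 2.68
tool_pos: [0.5187, 0.3371, 0.2505]
tool_rot: [179.9, -0.0, -162.9]
force: [-0.5, -0.2, -0.3]
grip_width: 0.0498
```

```bash
cat >> h.py <<'E'
def wrist(name=None):
    o=env.get_obs(); im,d=env.read_camera("wrist")
    if name: cv2.imwrite(f"pics/{name}.png",im[...,::-1])
    c=env.calibration("wrist");T=np.array(c["mount"])
    M=R.from_euler('xyz',o["tool_rot"],degrees=True).as_matrix()
    c2=dict(intrinsics=c["intrinsics"],orientation=M@T[:3,:3],position=M@T[:3,3]+o["tool_pos"])
    return o,im,d,pts("wrist",d,c2),c2
E
python3 - <<'E'
from h import *
o,im,d,W,c=wrist("w1")
print(o["time_s"],o["tool_pos"],o["tool_rot"],o["grip_width"])
for q in("jig","canvas","clamp","clamp_lever","clamp_pad","glue_stick","lever_end","lever_pivot"):
    for r in env.cut_out("wrist",q)[:1]:
        p=W[r["region"]]; p=p[~np.isnan(p[:,0])]
        if q=="canvas": p=p[p[:,2]>.022]
        print(q,round(r["conf"],2),np.round(r["uv"]),len(p),np.percentile(p,[2,50,98],axis=0).round(3).tolist(),cv2.minAreaRect((p[:,:2]*1000).astype(np.float32)))
E
```

```text
2.675 [0.51865255 0.33708715 0.25053658] [ 1.79940228e+02 -2.59462588e-02 -1.62925235e+02] 0.04984706246436768
jig 0.92 [309. 150.] 12482 [[0.424, 0.235, 0.01], [0.527, 0.327, 0.012], [0.652, 0.418, 0.026]] ((556.9405517578125, 315.7189636230469), (246.43972778320312, 204.27122497558594), 17.262985229492188)
canvas 0.58 [321. 190.] 5452 [[0.488, 0.293, 0.027], [0.538, 0.344, 0.028], [0.591, 0.396, 0.03]] ((540.7628784179688, 345.2188720703125), (98.9607925415039, 100.19476318359375), 17.0457820892334)
clamp 0.8 [246. 231.] 1115 [[0.6, 0.252, 0.013], [0.618, 0.272, 0.048], [0.644, 0.294, 0.084]] ((598.06982421875, 274.15216064453125), (49.84626770019531, 165.7841339111328), 85.88385009765625)
clamp_lever 0.74 [244. 244.] 384 [[0.518, 0.256, 0.013], [0.624, 0.269, 0.068], [0.671, 0.298, 0.259]] ((588.621826171875, 281.56915283203125), (28.444475173950195, 192.14480590820312), 71.7882080078125)
glue_stick 0.93 [ 69. 114.] 1936 [[0.52, 0.038, 0.003], [0.53, 0.056, 0.072], [0.544, 0.06, 0.095]] ((545.6879272460938, 7.749439239501953), (31.045711517333984, 111.67507934570312), 21.13140106201172)
lever_end 0.69 [242. 247.] 394 [[0.518, 0.256, 0.015], [0.624, 0.27, 0.067], [0.641, 0.298, 0.259]] ((583.3829345703125, 282.80511474609375), (29.41241455078125, 182.97547912597656), 71.7592544555664)
lever_pivot 0.57 [248. 232.] 1024 [[0.602, 0.253, 0.014], [0.617, 0.272, 0.046], [0.643, 0.292, 0.082]] ((595.6886596679688, 284.81402587890625), (45.44839096069336, 155.60276794433594), 59.32526397705078)
```

View pics/w1.png

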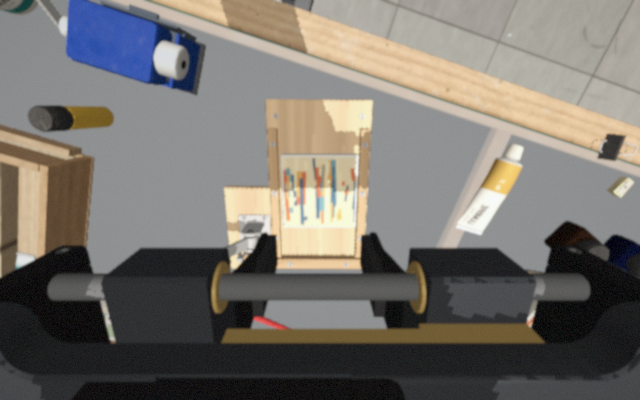

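The wrist view shows the canvas at (320,190) square in the channel, about 53 mm short of the stop. The clamp is at (248,235), and the tool already matches the jig's yaw. I'll go down behind the canvas.

Emit:
move_arm:
  steps:
    - [[0.03,0.001,0.03],0]
    - [[0.053,0.001,0.08],0]
    - [[0.053,0.001,0.13],0]
    - [[0.053,0.001,0.17],0]
    - [[0.053,0.001,0.2],0]
    - [[0.053,0.001,0.22],0]
    - [[0.053,0.001,0.225],0]
    - [[0.053,0.001,0.225],0]
    - [[0.053,0.001,0.225],0]

```text
time_s: 4.25
tool_pos: [0.4694, 0.322, 0.0268]
tool_rot: [180.0, 0.1, -163.0]
force: [-0.1, 0.4, 0.4]
grip_width: 0.0501
```

Emit:
move_arm:
  steps:
    - [[-0.006,0,0.001],0]
    - [[-0.011,0,0.001],0]
    - [[-0.014,0,0.001],0]
    - [[-0.018,0,0.001],0]
    - [[-0.023,0,0.001],0]
    - [[-0.028,0,0.001],0]
    - [[-0.033,0,0.001],0]
    - [[-0.038,0,0.001],0]
    - [[-0.043,0,0.001],0]
    - [[-0.048,0,0.001],0]
    - [[-0.053,0,0.001],0]
    - [[-0.058,0,0.001],0]
    - [[-0.061,0,0.001],0]
    - [[-0.063,0,0.001],0]
    - [[-0.063,0,0.001],0]

```text
time_s: 6.12
tool_pos: [0.529, 0.34, 0.0246]
tool_rot: [180.0, 0.0, -163.0]
force: [0.0, 0.5, 0.2]
grip_width: 0.0501
```

Emit:
move_arm:
  steps:
    - [[-0.001,0,0],0]
    - [[-0.002,0,0],0]
    - [[-0.003,0,0],0]
    - [[-0.004,0,0],0]
    - [[-0.004,0,0],0]

```text
time_s: 6.75
tool_pos: [0.5302, 0.3404, 0.0244]
tool_rot: [-180.0, -0.3, -163.0]
force: [-8.3, -3.1, 6.8]
grip_width: 0.05
```

Emit:
move_arm:
  steps:
    - [[-0.001,0,0],0]
    - [[-0.002,0,0],0]
    - [[-0.002,0,0],0]

```text
time_s: 7.12
tool_pos: [0.5302, 0.3405, 0.0243]
tool_rot: [-179.9, -0.5, -162.9]
force: [-11.1, -4.4, 9.4]
grip_width: 0.0499
```

Run:
```python
from h import *
o=env.get_obs();print(o["tool_pos"],o["force"])
im,d=env.read_camera("scene")
cv2.imwrite("pics/s2.png",cv2.resize(im[130:260,230:390,::-1],None,fx=5,fy=4.5,interpolation=cv2.INTER_CUBIC)[:600])
W=pts("scene",d)
for r in env.cut_out("scene","canvas")[:1]:
    p=W[r["region"]];p=p[p[:,2]>.022]
    print(r["conf"],cv2.minAreaRect((p[:,:2]*1000).astype(np.float32)))
```

```text
[0.53021854 0.34051232 0.02431368] [-11.13907897  -4.36626147   9.42785014]
0.65 ((557.5064697265625, 336.5185852050781), (150.79397583007812, 109.32058715820312), 31.93475341796875)
```

View pics/s2.png

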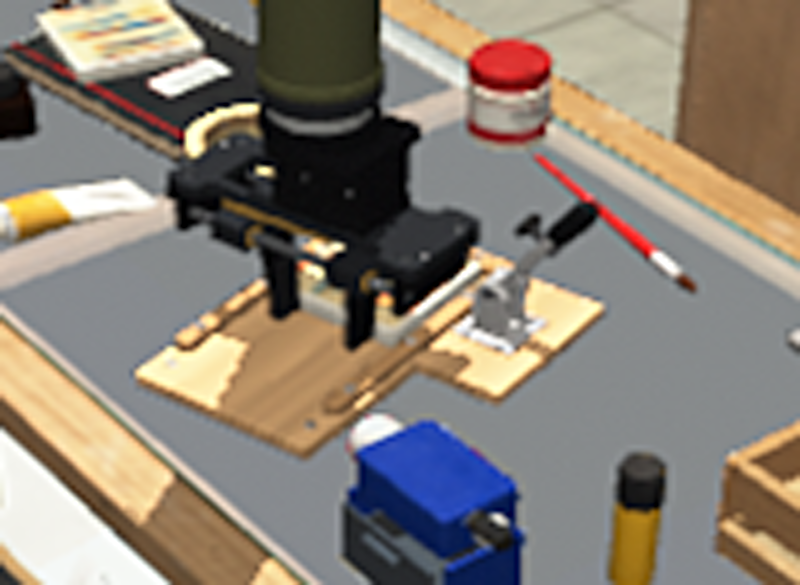

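Emit:
move_arm:
  steps:
    - [[0.008,0,-0.002],0]
    - [[0.02,0,-0.003],0]
    - [[0.03,0,-0.02],0]
    - [[0.05,0,-0.06],0]
    - [[0.07,0,-0.11],0]
    - [[0.08,0,-0.16],0]
    - [[0.09,0,-0.21],0]
    - [[0.09,0,-0.245],0]
    - [[0.09,0,-0.245],0]
    - [[0.09,0,-0.245],0]
  hand: 1

```text
time_s: 8.48
tool_pos: [0.4482, 0.315, 0.2688]
tool_rot: [-180.0, -0.0, -163.0]
force: [-0.4, -0.1, 0.4]
grip_width: 0.0003
```

Run:
```python
from h import *
o,im,d,W,c=wrist("w2")
print(o["time_s"],o["tool_pos"],o["tool_rot"],o["grip_width"])
a=np.array([np.cos(np.radians(17.1)),np.sin(np.radians(17.1))]);n=np.array([-a[1],a[0]])
ok=~np.isnan(W[...,0]);P=W[ok];S=P[:,:2]@a;N=P[:,:2]@n
for off in(-.03,-.01,.015,.03):
    m=abs(N-.1715-off)<.0012; m&=(S>.48)&(S<.78)&(P[:,2]<.1)
    i=np.argsort(S[m]);s=S[m][i];z=P[m,2][i]
    k=np.arange(.5,.76,.004)
    print(off,[(round(float(q),3),round(float(np.median(z[abs(s-q)<.003]))*1000) if (abs(s-q)<.003).any() else None) for q in k])
print("max lever pts")
m=(N<.085)&(N>-.0)&(P[:,2]>.055)&(S>.62)&(S<.75)
L=np.c_[S,N,P[:,2]][m]; 
for z in np.arange(.06,.16,.01):
    q=L[abs(L[:,2]-z)<.005]
    if len(q): print(round(z,2),len(q),q.min(0).round(3),q.max(0).round(3))
r=env.cut_out("wrist","canvas")
for r in r[:1]:
    p=W[r["region"]];p=p[(p[:,2]>.022)&(p[:,2]<.05)];print(r["conf"],cv2.minAreaRect((p[:,:2]*1000).astype(np.float32)))
env.read_camera("top");
```

```text
8.475 [0.44816685 0.31498417 0.26883855] [-1.79990230e+02 -2.01705506e-02 -1.62977413e+02] 0.00032622615922173084
-0.03 [(0.5, 5), (0.504, 11), (0.508, 12), (0.512, 12), (0.516, 12), (0.52, 12), (0.524, 12), (0.528, 12), (0.532, 13), (0.536, 12), (0.54, 12), (0.544, 12), (0.548, 11), (0.552, 12), (0.556, 12), (0.56, 12), (0.564, 12), (0.568, 12), (0.572, 12), (0.576, 12), (0.58, 12), (0.584, 12), (0.588, 12), (0.592, 13), (0.596, 12), (0.6, 12), (0.604, 12), (0.608, 12), (0.612, 12), (0.616, 20), (0.62, 28), (0.624, 28), (0.628, 29), (0.632, 28), (0.636, None), (0.64, None), (0.644, None), (0.648, None), (0.652, None), (0.656, None), (0.66, None), (0.664, None), (0.668, None), (0.672, None), (0.676, None), (0.68, None), (0.684, None), (0.688, None), (0.692, None), (0.696, None), (0.7, None), (0.704, None), (0.708, None), (0.712, None), (0.716, None), (0.72, None), (0.724, None), (0.728, None), (0.732, None), (0.736, None), (0.74, None), (0.744, None), (0.748, None), (0.752, None), (0.756, None)]
-0.01 [(0.5, 4), (0.504, 11), (0.508, 12), (0.512, 12), (0.516, 12), (0.52, 13), (0.524, 
[... 2179 characters left out ...]
None), (0.644, None), (0.648, None), (0.652, None), (0.656, None), (0.66, None), (0.664, None), (0.668, None), (0.672, None), (0.676, None), (0.68, None), (0.684, None), (0.688, None), (0.692, None), (0.696, None), (0.7, None), (0.704, None), (0.708, None), (0.712, None), (0.716, None), (0.72, None), (0.724, None), (0.728, None), (0.732, None), (0.736, None), (0.74, None), (0.744, None), (0.748, None), (0.752, None), (0.756, None)]
max lever pts
0.13 32 [0.669 0.019 0.125] [0.674 0.031 0.135]
0.14 149 [0.669 0.014 0.135] [0.683 0.032 0.145]
0.15 5 [0.673 0.022 0.145] [0.676 0.024 0.146]
0.64 ((546.7635498046875, 346.8655090332031), (15.751235008239746, 98.27751922607422), 17.183792114257812)
```

View pics/w2.png

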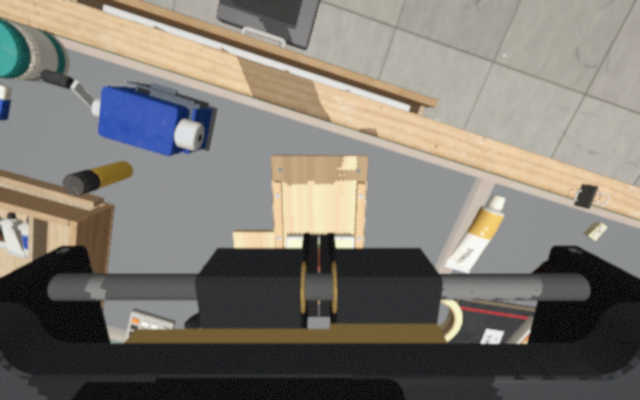

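Emit:
move_arm:
  steps:
    - [[-0.04,0,0],0]
    - [[-0.09,0,0],0]
    - [[-0.14,0,0],0]
    - [[-0.17,0,0],0]
    - [[-0.17,0,0],0]
    - [[-0.17,0,0],0]

```text
time_s: 9.38
tool_pos: [0.6102, 0.3649, 0.2685]
tool_rot: [-180.0, -0.1, -163.0]
force: [-1.1, 0.5, -0.1]
grip_width: 0.0005
```

Run:
```python
from h import *
o,im,d,W,c=wrist()
cv2.imwrite("pics/w3.png",cv2.resize(im[60:260,160:420,::-1],None,fx=3,fy=3,interpolation=cv2.INTER_CUBIC))
print(o["time_s"],o["tool_pos"],o["tool_rot"])
a=np.array([np.cos(np.radians(17.05)),np.sin(np.radians(17.05))]);n=np.array([-a[1],a[0]])
ok=~np.isnan(W[...,0]);P=W[ok];S=P[:,:2]@a;N=P[:,:2]@n
for off in(-.03,.03):
    m=abs(N-.1715-off)<.002
    print(off,[(round(float(q),3),round(float(np.median(P[m&(abs(S-q)<.0015),2]))*1000) if (m&(abs(S-q)<.0015)).any() else None) for q in np.r_[.604:.628:.003,.70:.745:.003]])
m=(N<.095)&(N>-.02)&(P[:,2]>.055)&(P[:,2]<.16)&(S>.62)&(S<.75)
L=np.c_[S,N,P[:,2]][m]
for z in np.arange(.06,.16,.01):
    q=L[abs(L[:,2]-z)<.005]
    if len(q): print(round(z,2),len(q),q.min(0).round(3),q.max(0).round(3))
```

```text
9.375 [0.61022651 0.36491749 0.26845714] [-1.79980767e+02 -1.24501973e-01 -1.62962040e+02]
-0.03 [(0.604, 12), (0.607, 12), (0.61, 12), (0.613, 12), (0.616, 12), (0.619, 27), (0.622, 28), (0.625, 28), (0.628, 29), (0.7, 28), (0.703, 28), (0.706, 28), (0.709, 28), (0.712, 28), (0.715, 28), (0.718, 26), (0.721, 26), (0.724, 25), (0.727, 26), (0.73, 26), (0.733, 26), (0.736, None), (0.739, 12), (0.742, None), (0.745, 0)]
0.03 [(0.604, 12), (0.607, 12), (0.61, 12), (0.613, 13), (0.616, 12), (0.619, 27), (0.622, 28), (0.625, 28), (0.628, 29), (0.7, 28), (0.703, 28), (0.706, 29), (0.709, 28), (0.712, 28), (0.715, 28), (0.718, 25), (0.721, 26), (0.724, 26), (0.727, 26), (0.73, 27), (0.733, 26), (0.736, None), (0.739, 12), (0.742, None), (0.745, 0)]
0.06 217 [0.665 0.07  0.055] [0.696 0.091 0.065]
0.07 149 [0.671 0.065 0.065] [0.698 0.077 0.075]
0.08 85 [0.671 0.06  0.075] [0.684 0.071 0.085]
0.09 24 [0.671 0.051 0.085] [0.676 0.064 0.093]
0.1 58 [0.671 0.044 0.096] [0.684 0.071 0.105]
0.11 235 [0.668 0.042 0.105] [0.687 0.071 0.115]
0.12 273 [0.669 0.032 0.115] [0.686 0.065 0.125]
0.13 180 [0.669 0.021 0.125] [0.685 0.042 0.135]
0.14 278 [0.67  0.016 0.135] [0.686 0.035 0.145]
0.15 16 [0.674 0.022 0.145] [0.682 0.026 0.146]
```

View pics/w3.png

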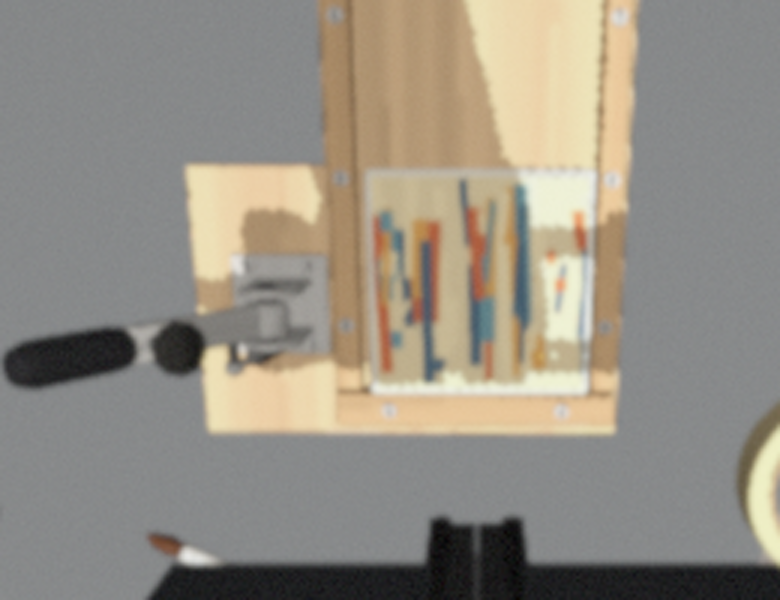

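The crop shows the canvas touching the stop at row ~392, with no gap. In depth its top runs straight into the stop at S≈0.717, so it is home. The lever is still open, with its grip at (70,355). Next I'll go outside the grip.

Emit:
move_arm:
  steps:
    - [[0.003,-0.05,0],0]
    - [[0.007,-0.1,0],0]
    - [[0.01,-0.15,0],0]
    - [[0.013,-0.19,0.01],0]
    - [[0.013,-0.195,0.04],0]
    - [[0.013,-0.195,0.09],0]
    - [[0.013,-0.195,0.125],0]
    - [[0.013,-0.195,0.138],0]
    - [[0.013,-0.195,0.138],0]
    - [[0.013,-0.195,0.138],0]

```text
time_s: 10.68
tool_pos: [0.6569, 0.1753, 0.1339]
tool_rot: [180.0, 0.2, -163.0]
force: [-0.5, 0.7, 0.2]
grip_width: 0.0005
```

Run:
```python
from h import *
o=env.get_obs();p=o["tool_pos"];a=np.radians(17.05)
print(o["time_s"],p,o["tool_rot"],o["force"],"S,N",p[0]*np.cos(a)+p[1]*np.sin(a),-p[0]*np.sin(a)+p[1]*np.cos(a))
```

```text
10.675 [0.65685824 0.17527146 0.13394899] [ 179.99010498    0.2076579  -162.9583452 ] [-0.54177586  0.73180369  0.20409677] S,N 0.6793794959857531 -0.0250267131354783
```

Emit:
move_arm:
  steps:
    - [[0.002,0.008,0.003],0]
    - [[0.002,0.016,0.003],0]
    - [[0.002,0.024,0.003],0]
    - [[0.002,0.032,0.003],0]
    - [[0.002,0.04,0.003],0]
    - [[0.002,0.048,0.003],0]
    - [[0.002,0.056,0.003],0]
    - [[0.002,0.064,0.003],0]
    - [[0.002,0.072,0.003],0]
    - [[0.002,0.08,0.003],0]
    - [[0.002,0.088,0.003],0]

```text
time_s: 12.05
tool_pos: [0.6272, 0.2595, 0.128]
tool_rot: [180.0, -0.1, -162.9]
force: [-0.1, -0.9, 0.2]
grip_width: 0.0001
```

Emit:
move_arm:
  steps:
    - [[0,0.008,0],0]
    - [[0,0.016,0],0]
    - [[0,0.022,0],0]
    - [[0,0.026,0],0]
    - [[0,0.026,0],0]

```text
time_s: 12.68
tool_pos: [0.6203, 0.2838, 0.1286]
tool_rot: [180.0, 0.0, -162.9]
force: [0.7, 0.3, -0.5]
grip_width: 0.0007
```

Emit:
move_arm:
  steps:
    - [[0,-0.02,-0.01],0]
    - [[0,-0.05,-0.04],0]
    - [[0,-0.09,-0.08],0]
    - [[0,-0.11,-0.12],0]
    - [[0,-0.11,-0.14],0]
    - [[0,-0.11,-0.14],0]
    - [[0,-0.11,-0.14],0]

```text
time_s: 13.55
tool_pos: [0.6514, 0.1795, 0.2665]
tool_rot: [180.0, -0.2, -162.8]
force: [-0.6, 1.1, -0.8]
grip_width: 0.0005
```

Run:
```python
from h import *
o,im,d,W,c=wrist("w4")
print(o["time_s"],o["tool_pos"],o["force"])
im,d=env.read_camera("scene")
cv2.imwrite("pics/s4.png",cv2.resize(im[130:310,230:430,::-1],None,fx=3.2,fy=3.2,interpolation=cv2.INTER_CUBIC))
for n in("scene","top"):
    if n=="top": im,d=env.read_camera("top")
    W=pts(n,d)
    for q in("clamp_lever","canvas","glue_stick","jar_teal","tube_ochre","eraser"):
        for r in env.cut_out(n,q)[:1]:
            p=W[r["region"]];p=p[~np.isnan(p[:,0])];print(n,q,round(r["conf"],2),np.round(r["uv"]),np.percentile(p,[2,50,98],axis=0).round(3).tolist())
```

```text
13.55 [0.6514275  0.17952512 0.26649951] [-0.5702137   1.13240737 -0.80082984]
scene clamp_lever 0.54 [316. 186.] [[0.589, 0.277, 0.028], [0.608, 0.336, 0.057], [0.647, 0.38, 0.063]]
scene canvas 0.64 [325. 191.] [[0.592, 0.257, 0.015], [0.613, 0.282, 0.046], [0.647, 0.373, 0.063]]
scene glue_stick 0.56 [355. 244.] [[0.519, 0.036, 0.001], [0.526, 0.044, 0.058], [0.573, 0.107, 0.099]]
scene jar_teal 0.91 [352. 296.] [[0.382, -0.094, 0.005], [0.401, -0.074, 0.067], [0.438, -0.04, 0.077]]
scene tube_ochre 0.65 [245. 178.] [[0.414, 0.556, 0.003], [0.469, 0.567, 0.021], [0.535, 0.611, 0.036]]
scene eraser 0.67 [387. 303.] [[0.463, -0.131, 0.002], [0.485, -0.121, 0.014], [0.508, -0.107, 0.017]]
top clamp_lever 0.76 [295. 175.] [[0.59, 0.271, 0.019], [0.609, 0.327, 0.054], [0.632, 0.379, 0.062]]
top canvas 0.89 [289. 182.] [[0.534, 0.308, 0.02], [0.58, 0.362, 0.028], [0.639, 0.413, 0.035]]
top jar_teal 0.43 [418. 234.] [[0.391, -0.091, 0.064], [0.417, -0.075, 0.071], [0.44, -0.06, 0.077]]
top tube_ochre 0.8 [221. 212.] [[0.418, 0.557, 0.001], [0.483, 0.571, 0.02], [0.537, 0.592, 0.033]]
top eraser 0.49 [428. 215.] [[0.466, -0.131, 0.002], [0.49, -0.119, 0.011], [0.509, -0.109, 0.019]]
```

View pics/s4.png

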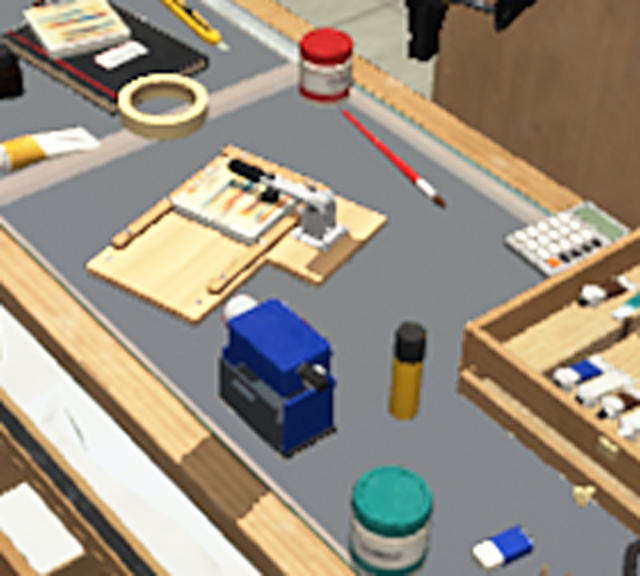

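The picture shows the lever level across the canvas at (270,180), the canvas against the stop, and the bystanders in place. I'll check the canvas's rear edge once more and hand in only if it agrees.

Run:
```python
from h import *
im,d=env.read_camera("top");W=pts("top",d);r=env.cut_out("top","canvas")[0]
p=W[r["region"]];p=p[(p[:,2]>.022)&(p[:,2]<.036)]
b=cv2.minAreaRect((p[:,:2]*1000).astype(np.float32));a=np.radians(17.05)
s=p[:,0]*np.cos(a)+p[:,1]*np.sin(a);print(r["conf"],b,s.min(),s.max())
if abs(s.min()-.618)<.005: print(env.sign_off())
```

```text
0.88 ((588.1744384765625, 360.7615966796875), (101.67083740234375, 99.30575561523438), 16.788156509399414) 0.6171128908807926 0.7188464793400917
the job is handed in; nothing more can be done
None
```

The canvas is home against the end stop, the lever is snapped down over it, and the job is handed in. That took about 14 s of the 38 s allowed.

- **Canvas:** I pushed it about 50 mm along the channel with the partly open fingertips until it stopped hard, at about 12 N horizontally. The wrist camera then showed its front edge meeting the stop with no gap. After clamping, its rear edge was 617 mm along the channel direction from the robot base. It was 618 mm before clamping, so it had not moved beyond measuring error.
- **Lever:** Only then did I push the grip over centre with closed fingertips and pull the arm clear. The last scene picture shows the lever level across the canvas. Depth puts it about 55–60 mm above the worktop, which fits closed. I did not measure the pad's force.
- **Bystanders:** The jar, tube, eraser and glue stick were where they began, to within a few millimetres. The top camera's network missed the glue stick in the last check, so its position rests on the scene camera alone.
- **Disagreements:**
  - An early wrist reading put the canvas about 2 mm off home, and the contact came about 5 mm earlier than I had worked out. The later close-up and depth check did not bear that out.
  - The scene network's canvas outline was wrong while the gripper or lever covered it, so I did not use it.

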